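Wind the music box that carries the toadstool

TASK

Fully wind the music box that has the red toadstool standing on it: turn its brass key clockwise, in as many part turns as it needs, until the red pointer is inside the green band of the dial. Leave the keys of the other two boxes as they are, and all three figures standing where they stand.

Things in the scene. Friction and masses are not known exactly. Their poses are not given: they have to be found in the camera images.
- case_birch: Music box case, pale birch plywood with dark trim, 160 (x) x 110 (y) x 70 mm high, fixed to the bench. Origin: centre of its underside, z up. On its top: the figure's place at x = -48 mm, and at x = +35 mm the winding key in the middle of a round white dial of 43 mm radius with black ticks and one green band at its edge.
- case_birch_stand (a point): Point on the top of the birch case (70 mm up), the middle of the round spot on which a figure stands.
- key_birch (a joint): Winding angle of the birch box's key, rad, grows clockwise seen from above. 0 = run down (red pointer along the case's +x), hard stop at 4.6. The green band (fully wound) runs from 4.05 to the stop at 4.6. A light spring pulls back (up to 0.03 N m) but the key's click-work friction (0.06 N m) holds it wherever it is let go.
- key_birch_grip (a point): Grip point of the birch box's brass butterfly key, on its upright axis, 41 mm above the case top (111 mm above the bench). The wings are an upright flat plate 68 mm long along this point's x, 9 mm thick along its y, from 23 to 55 mm above the case top. The point turns with the key.
- key_birch_pointer (a point): Near the tip of the red pointer that turns with the birch box's key: 37 mm from the key's axis along the key's x, 4.5 mm above the case top.
- case_walnut: Music box case, dark walnut with pale trim, 160 (x) x 110 (y) x 70 mm high, fixed to the bench. Origin: centre of its underside, z up. On its top: the figure's place at x = -48 mm, and at x = +35 mm the winding key in the middle of a round white dial of 43 mm radius with black ticks and one green band at its edge.
- case_walnut_stand (a point): Point on the top of the walnut case (70 mm up), the middle of the round spot on which a figure stands.
- key_walnut (a joint): Winding angle of the walnut box's key, rad, grows clockwise seen from above. 0 = run down (red pointer along the case's +x), hard stop at 4.6. The green band (fully wound) runs from 4.05 to the stop at 4.6. A light spring pulls back (up to 0.03 N m) but the key's click-work friction (0.06 N m) holds it wherever it is let go.
- key_walnut_grip (a point): Grip point of the walnut box's brass butterfly key, on its upright axis, 41 mm above the case top (111 mm above the bench). The wings are an upright flat plate 68 mm long along this point's x, 9 mm thick along its y, from 23 to 55 mm above the case top. The point turns with the key.
- key_walnut_pointer (a point): Near the tip of the red pointer that turns with the walnut box's key: 37 mm from the key's axis along the key's x, 4.5 mm above the case top.
- case_blue: Music box case, painted blue with pale trim, 160 (x) x 110 (y) x 70 mm high, fixed to the bench. Origin: centre of its underside, z up. On its top: the figure's place at x = -48 mm, and at x = +35 mm the winding key in the middle of a round white dial of 43 mm radius with black ticks and one green band at its edge.
- case_blue_stand (a point): Point on the top of the blue case (70 mm up), the middle of the round spot on which a figure stands.
- key_blue (a joint): Winding angle of the blue box's key, rad, grows clockwise seen from above. 0 = run down (red pointer along the case's +x), hard stop at 4.6. The green band (fully wound) runs from 4.05 to the stop at 4.6. A light spring pulls back (up to 0.03 N m) but the key's click-work friction (0.06 N m) holds it wherever it is let go.
- key_blue_grip (a point): Grip point of the blue box's brass butterfly key, on its upright axis, 41 mm above the case top (111 mm above the bench). The wings are an upright flat plate 68 mm long along this point's x, 9 mm thick along its y, from 23 to 55 mm above the case top. The point turns with the key.
- key_blue_pointer (a point): Near the tip of the red pointer that turns with the blue box's key: 37 mm from the key's axis along the key's x, 4.5 mm above the case top.
- toadstool: Toadstool figure: red domed cap (52 mm across) with white spots on a white stem, about 65 mm high, loose, standing on a round wooden foot 46 mm across on top of one of the three music boxes (which one varies). Origin: centre of the foot's underside, z up.
- fir_tree: Fir tree figure: three stacked green cones, about 65 mm high, loose, standing on a round wooden foot 46 mm across on top of one of the three music boxes (which one varies). Origin: centre of the foot's underside, z up.
- duckling: Yellow duckling figure with orange beak, about 65 mm high, loose, standing on a round wooden foot 46 mm across on top of one of the three music boxes (which one varies). Origin: centre of the foot's underside, z up.
Mind the look-alikes: they are no part of the job. What is meant by the duckling is not blue or pink, and is the smaller of those in its own colour.

How it is judged:
At the end, for the whole second after the job is handed in: The key of the box on which the toadstool stands is wound to at least 4.0 rad (in the green band) and at rest; the pointer tips of the other two keys have moved less than 10 mm; each figure is within 20 mm of where it began, upright within 0.2 rad and at rest (((horizontal distance between toadstool and case_birch_stand below 0.03 m and value of joint key_birch above 4 rad and velocity of joint key_birch between -0.1 and 0.1 rad/s and distance of each of key_walnut_pointer, key_blue_pointer from where it was at the start of the episode below 0.01 m) or (horizontal distance between toadstool and case_walnut_stand below 0.03 m and value of joint key_walnut above 4 rad and velocity of joint key_walnut between -0.1 and 0.1 rad/s and distance of each of key_birch_pointer, key_blue_pointer from where it was at the start of the episode below 0.01 m) or (horizontal distance between toadstool and case_blue_stand below 0.03 m and value of joint key_blue above 4 rad and velocity of joint key_blue between -0.1 and 0.1 rad/s and distance of each of key_birch_pointer, key_walnut_pointer from where it was at the start of the episode below 0.01 m)) and distance of each of toadstool, fir_tree, duckling from where it was at the start of the episode below 0.02 m and angle between each of toadstool, fir_tree, duckling's own z axis and vertical below 0.2 rad and linear speed of each of toadstool, fir_tree, duckling below 0.02 m/s); the robot touches nothing.
It fails at once if the key of a box that does not carry the toadstool is turned (its pointer tip moved more than 10 mm) ((horizontal distance between toadstool and case_birch_stand below 0.03 m and distance of any of key_walnut_pointer, key_blue_pointer from where it was at the start of the episode above 0.01 m) or (horizontal distance between toadstool and case_walnut_stand below 0.03 m and distance of any of key_birch_pointer, key_blue_pointer from where it was at the start of the episode above 0.01 m) or (horizontal distance between toadstool and case_blue_stand below 0.03 m and distance of any of key_birch_pointer, key_walnut_pointer from where it was at the start of the episode above 0.01 m)).
It fails at once if a figure is tipped over or knocked off its box (angle between any of toadstool, fir_tree, duckling's own z axis and vertical above 0.7 rad or height (world z) of any of toadstool, fir_tree, duckling below 0.05 m).
It also fails if it takes over 54 s, if anything falls off the work surface, if the arm or the gripper's body presses on something with over 40 N, if the wrist force passes 120 N, or if a joint passes its speed limit or range.

ROBOT

A 7-joint arm with a two-finger parallel gripper is mounted at the origin on the work surface. World frame = base frame: x ahead of the robot, y to its left, z up, the work surface at z = 0. Lengths are in m, angles in rad, forces in N, time in s.
With the tool pointing down it reaches from about 0.35 to 0.9 m from the base axis. Payload 8.1 kg.
Tool frame: the origin (TCP) lies midway between the tips of the shut fingers; the grasp point (between the pads) lies 19 mm behind it (ctrl.grasp_offset is the distance from the TCP to the grasp point, in m); z points along the fingers, y is the line along which they close (so a half turn about z gives the same grasp; the last joint's range is limited). The gripper opens to 85 mm and grips with 20 to 120 N. Pads are 22 mm wide; open, the fingers measure 114 mm over their backs; the gripper's body (76 mm by 85 mm) begins 54 mm behind the grasp point. The pads swing forward as they close: fully open they stand 13 mm farther back than shut.
Start: joints at [-1.295, 0.434, 0.025, 1.573, -0.012, 1.134, -0.075], TCP at [0.231, 0.581, 0.231] pointing down, gripper open.
Joint ranges: [-2.62, 2.62], [-0.44, 2.09], [-1.27, 1.32], [0.08, 2.57], [-1.32, 4.46], [0.12, 2], [-2.74, 2.74]. Speed limits (rad/s): [2.22, 2.22, 3.01, 3.01, 3.14, 3.14, 3.14].

INTERFACE

Orientations are given as a rotation vector (axis times angle).
In Python, from cell import ctrl, eyes, ticket, nets gives the robot as it stands.
- The arm moves only by the shell command python3 -m handwheel 'ROWS' [FORCE]. ROWS is JSON, a list of rows, each an object with "delta_pos": the shift along the tool's x, y, z in mm, a list of three; "roll": the turn about the tool's z in rad; "hand": the closure, from 0 (fully open) to 1 (shut). In form: [{"delta_pos": [x, y, z], "roll": roll, "hand": hand}, ...]. A call has 1 to 12 rows; each row shifts and turns the commanded pose from where the row before left it, along the tool's axes as they then stand; what a row does not reach is not made up. A row lasts 1/12 s, in which the tool goes at most 41.7 mm and 7.16 degrees, less where a joint would pass 70% of its speed; a pose out of reach is approached as far as the arm can. A call is refused whole if a number of a shift passes 41.7 or a number of a turn 0.125, either way. A call with a gripper value outside its range is refused whole. The fingers move at their own pace and stop on an object; FORCE is the grip in N (left out, the last holds). Time passes only in rows, so rows that do not move let the fingers close. It gives the time, the measured TCP pose, the force, the opening and the grip force at its end, in the units of the state.
- ctrl.observe(): the state, without advancing time (a new reading comes with each control period).
- eyes.get_image(name): name is "scene" or "top"; returns the picture (400x640x3 uint8, red, green, blue); there is no depth.
- eyes.get_calibration(name): a dict with "fovy" (degrees; the focal length in pixels is half the picture's height over the tangent of half this angle, whatever the lens; pixels are square), "cx", "cy" (the principal point, pixels), "k1" (the pictures are not rectified: a ray, as slopes to the right and down, at radius r is drawn at 1 + k1 r^2 times it, then the intrinsics apply), "R" (3x3) and "t" (3): a world point X has camera coordinates R X + t. Camera axes: x right, y down, z forward; pixel columns grow to the right and rows downward; lengths in m; the calibration is good to about 2 mm. A picture is of the moment at which its call begins. get_calibration takes no time and is no camera call.
- ticket.job_done(): hands the job in; it is judged then, once.
Trained networks look in the newest picture that a camera, given by its name, has taken for a name from the list of things; names that differ only in an ending like _2 or _b are one class to them, and where a whole thing is asked for, a point or a joint stands for the part that bears it (a point fixed in the world has none). Each returns a list of dicts, best first, with "conf" (0 to 1); they miss things now and then, are a little off and sometimes report something else, mostly with a low value. They report only what shows in the picture. A call takes as long as a camera call. They do not tell look-alikes from the thing itself.
- nets.cut_out(name, camera): "region" (400x640 bool, what is visible of it) and "position" ([column, row] in pixels, amid what is visible of it).
- nets.pinpoint(name, camera): "position" ([column, row] in pixels: a listed point, or the origin of a listed thing).
The state is a dict: "time": time; "joint_positions": joint angles; "joint_vel": joint speeds; "effort": joint torques, N m; "position": TCP position; "eef_rot": TCP orientation; "force": force on the tool from outside, world axes, zero at the start; "ft_torque": the same for the moment, N m; "width": finger opening in m; "gripper_force": force on a finger pad.
Only numpy, scipy, OpenCV 4.12 (cv2) and the standard library are available. Lean on these libraries where they do the work, as an engineer would, in place of code of your own. Each camera call takes 0.05 s, during which the arm holds its last target. There are 200 camera calls.

## Working session

There is one attempt and no reset: what is moved stays moved. The work goes in short steps, Python scripts to look and compute and a shell command to move; the robot and the scene stay as the last step left them, time stands still between calls to the robot, and variables do not carry over. Pictures are saved under pics/ and viewed, at most 10 in all, crops included, and the job is handed in when it is done.

```bash
mkdir -p pics
cat > h.py <<'E'
import numpy as np,cv2
from cell import ctrl,eyes,ticket,nets
from scipy.spatial.transform import Rotation as Rn
def ray(cam,p):
    c=eyes.get_calibration(cam);f=200/np.tan(np.radians(c['fovy'])/2)
    d=np.array([(p[0]-c['cx'])/f,(p[1]-c['cy'])/f]);u=d.copy()
    for _ in range(30):u=d/(1+c['k1']*(u@u))
    R=np.array(c['R']);t=np.array(c['t'])
    return -R.T@t,R.T@np.append(u,1)
def at(cam,p,z):
    o,d=ray(cam,p);return o+d*(z-o[2])/d[2]
def px(cam,X):
    c=eyes.get_calibration(cam);f=200/np.tan(np.radians(c['fovy'])/2)
    q=np.array(c['R'])@np.array(X)+np.array(c['t']);u=q[:2]/q[2];u=u*(1+c['k1']*(u@u));return u*f+[c['cx'],c['cy']]
def save(cam,n):
    im=eyes.get_image(cam);cv2.imwrite('pics/'+n,im[:,:,::-1]);return im
E
python3 - <<'E'
from h import *
np.set_printoptions(precision=3,suppress=True)
a=save('top','t0.png');b=save('scene','s0.png')
for n,z in [('toadstool',.07),('fir_tree',.07),('duckling',.07)]+[(f'{k}_{c}{s}',z) for c in('birch','walnut','blue') for k,s,z in(('case','',0),('key','_grip',.111),('key','_pointer',.0745),('case','_stand',.07))]:
    for cam in('top','scene'):
        for d in nets.pinpoint(n,cam)[:3]:
            if d['conf']>.3: print(n,cam,round(d['conf'],2),np.array(d['position']),at(cam,d['position'],z))
s=ctrl.observe();print(s['time'],s['position'],s['eef_rot'])
E
```

```text
toadstool top 0.86 [195.3 198.2] [0.469 0.266 0.07 ]
toadstool scene 0.58 [413.5 147.2] [0.479 0.272 0.07 ]
toadstool scene 0.57 [418.2 168.4] [0.548 0.22  0.07 ]
fir_tree top 0.81 [305.2 227.4] [ 0.444 -0.014  0.07 ]
fir_tree scene 0.81 [324.1 181.7] [ 0.441 -0.003  0.07 ]
duckling top 0.85 [385.1 237.9] [ 0.452 -0.209  0.07 ]
duckling top 0.8 [452.  212.4] [ 0.542 -0.362  0.07 ]
duckling top 0.69 [452.5 281.8] [ 0.375 -0.382  0.07 ]
duckling scene 0.95 [172.6 257.4] [ 0.431 -0.411  0.07 ]
duckling scene 0.94 [252.3 223.3] [ 0.451 -0.22   0.07 ]
duckling scene 0.85 [200.6 274.5] [ 0.51  -0.383  0.07 ]
case_birch top 0.72 [388.5 226.7] [ 0.493 -0.222  0.   ]
case_birch scene 0.59 [260.6 254.1] [ 0.489 -0.228  0.   ]
key_birch_grip top 0.7 [400.2 203.6] [ 0.532 -0.228  0.111]
key_birch_grip scene 0.58 [261.  232.7] [ 0.52  -0.235  0.111]
key_birch_pointer top 0.64 [410.9 208.3] [ 0.534 -0.26   0.075]
key_birch_pointer scene 0.61 [249.9 255.5] [ 0.532 -0.275  0.075]
case_birch_stand top 0.58 [387.2 242.9] [ 0.441 -0.216  0.07 ]
case_birch_stand scene 0.59 [253. 221.] [ 0.446 -0.215  0.
[... 507 characters left out ...]
alnut_stand top 0.53 [304.  226.2] [ 0.446 -0.01   0.07 ]
case_walnut_stand scene 0.86 [324.1 183. ] [ 0.444 -0.006  0.07 ]
case_blue top 0.73 [208.9 184.5] [0.523 0.26  0.   ]
case_blue scene 0.75 [420.3 176.8] [ 0.526  0.264 -0.   ]
key_blue_grip top 0.62 [198.7 159.9] [0.556 0.267 0.111]
key_blue_grip scene 0.68 [433.8 152.7] [0.559 0.257 0.111]
key_blue_pointer top 0.7 [217.9 171.7] [0.543 0.224 0.075]
key_blue_pointer scene 0.68 [253.9 220.4] [ 0.45  -0.214  0.074]
key_blue_pointer scene 0.63 [421.6 166.2] [0.551 0.229 0.074]
case_blue_stand top 0.88 [193.9 198.2] [0.468 0.269 0.07 ]
case_blue_stand scene 0.75 [412.5 147.2] [0.477 0.27  0.07 ]
1.6 [0.231 0.581 0.231] [0.592 3.085 0.   ]
```

View pics/t0.png

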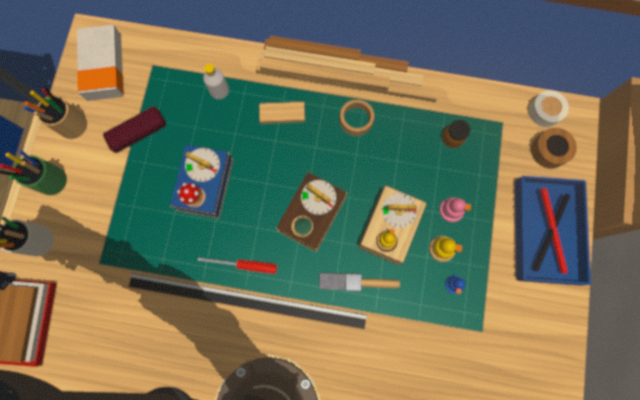

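View pics/s0.png

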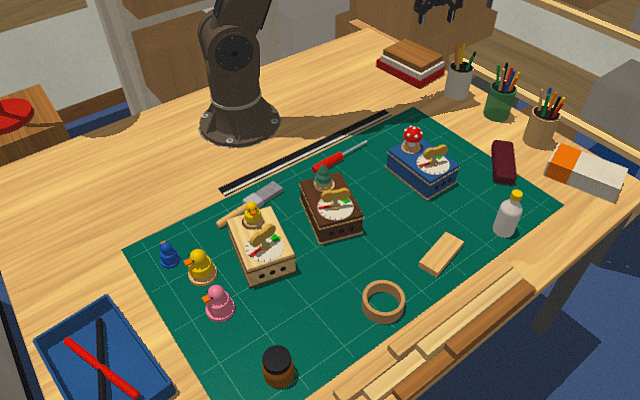

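The toadstool stands on the blue box (top ~[200,180], scene ~[422,165]), the fir tree on walnut and the small duckling on birch. I'll zoom in on the blue box.

Run:
```python
from h import *
np.set_printoptions(precision=3,suppress=True)
a=cv2.imread('pics/t0.png')[140:220,160:240];b=cv2.imread('pics/s0.png')[110:210,375:475]
cv2.imwrite('pics/c0.png',np.hstack([cv2.resize(a,(400,400),interpolation=3),cv2.resize(b,(400,400),interpolation=3)]))
# red pointer pixels & wing colours around the dial (top, scene)
for cam,f in(('top','t0'),('scene','s0')):
    im=cv2.imread(f'pics/{f}.png').astype(int)
    out=[]
    for y in range(400):
        for x in range(640):
            B,G,R=im[y,x]
            if R>130 and G<90 and B<90 or G>140 and R<90 and B<110:
                X=at(cam,(x,y),.073)
                if np.hypot(X[0]-.556,X[1]-.265)<.055: out.append((x,y,'r' if R>G else 'g',*X[:2].round(3)))
    print(cam,*out,sep='\n')
for n in('case_blue','key_blue_grip'):
  for cam in('top','scene'):
    r=nets.cut_out(n,cam)[0];m=r['region'].astype(np.uint8);c=max(cv2.findContours(m,0,1)[0],key=cv2.contourArea)
    R=cv2.minAreaRect(c);bx=cv2.boxPoints(R);print(n,cam,r['conf'],*[at(cam,p,.07 if n[0]=='c' else .115) for p in bx])
```

```text
top
(189, 164, 'g', np.float64(0.551), np.float64(0.3))
(186, 165, 'g', np.float64(0.547), np.float64(0.307))
(187, 165, 'g', np.float64(0.547), np.float64(0.304))
(188, 165, 'g', np.float64(0.548), np.float64(0.302))
(189, 165, 'g', np.float64(0.548), np.float64(0.3))
(190, 165, 'g', np.float64(0.549), np.float64(0.297))
(191, 165, 'g', np.float64(0.549), np.float64(0.295))
(186, 166, 'g', np.float64(0.544), np.float64(0.306))
(187, 166, 'g', np.float64(0.545), np.float64(0.304))
(188, 166, 'g', np.float64(0.545), np.float64(0.301))
(189, 166, 'g', np.float64(0.546), np.float64(0.299))
(190, 166, 'g', np.float64(0.546), np.float64(0.297))
(191, 166, 'g', np.float64(0.547), np.float64(0.294))
(186, 167, 'g', np.float64(0.542), np.float64(0.306))
(187, 167, 'g', np.float64(0.542), np.float64(0.303))
(188, 167, 'g', np.float64(0.543), np.float64(0.301))
(189, 167, 'g', np.float64(0.543), np.float64(0.298))
(190, 167, 'g', np.float64(0.544), np.float64(0.296))
(191, 167, 'g', np.float64(0.544), np.float64(0.293))
(209, 167, 'r', np.float64(0.552), np.float64(0.249))
(186, 168, 'g', np.f
[... 942 characters left out ...]
)
(213, 169, 'r', np.float64(0.548), np.float64(0.238))
(186, 170, 'g', np.float64(0.534), np.float64(0.304))
(187, 170, 'g', np.float64(0.535), np.float64(0.302))
(188, 170, 'g', np.float64(0.535), np.float64(0.299))
(213, 170, 'r', np.float64(0.546), np.float64(0.238))
(214, 170, 'r', np.float64(0.546), np.float64(0.235))
(215, 170, 'r', np.float64(0.547), np.float64(0.233))Traceback (most recent call last):
  File "<stdin>", line 13, in <module>
  File "h.py", line 11, in at
    o,d=ray(cam,p);return o+d*(z-o[2])/d[2]
        ~~~^^^^^^^
  File "h.py", line 5, in ray
    c=eyes.get_calibration(cam);f=200/np.tan(np.radians(c['fovy'])/2)
ValueError: time passes only in moves, steps and waits
```

View pics/c0.png

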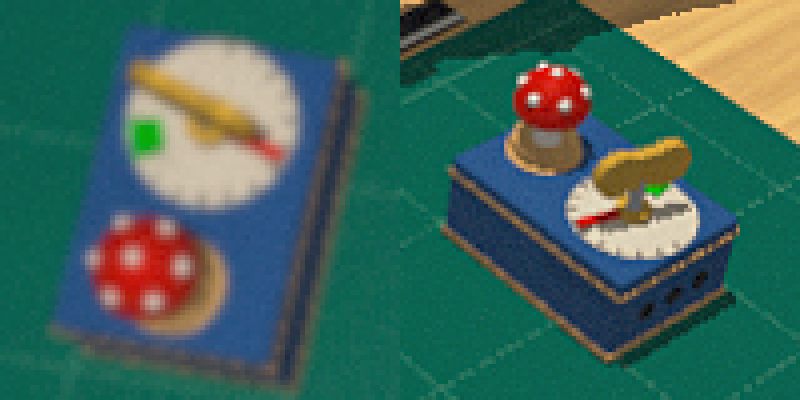

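```bash
python3 - <<'E'
s=open('h.py').read()
s=s.replace("def ray","CAL={k:eyes.get_calibration(k) for k in('top','scene')}\ndef ray",1).replace("c=eyes.get_calibration(cam)","c=CAL[cam]")
open('h.py','w').write(s)
E
cat > m.py <<'E'
from h import *
np.set_printoptions(precision=4,suppress=True)
def ang(v): return np.degrees(np.arctan2(v[1],v[0]))
def measure(im,C=(.556,.265)):
    # dial: fit ellipse to white-ish, return world pts of red & green
    r={}
    ys,xs=np.mgrid[130:230,150:250]
    P=np.array([at('top',p,.0735)[:2] for p in zip(xs.ravel(),ys.ravel())]);q=im[130:230,150:250].reshape(-1,3).astype(int)
    near=np.hypot(*(P-C).T)<.052
    R,G,B=q.T
    Z={'r':(R>130)&(G<95)&(B<95),'g':(G>130)&(R<100)&(B<110),'w':(R>150)&(G>140)&(B>125)}
    for k in Z: 
        s=P[near&Z[k]]; r[k]=s
    return r
E
python3 - <<'E'
from m import *
im=cv2.imread('pics/t0.png')[:,:,::-1]
D=at('top',(160+213/5-.4,140+123/5-.4),.071);print('dial eye',D)
print('scene dial',at('scene',(375+633/4-100,110+217/4),.071))
r=measure(im)
w=r['w'].astype(np.float32);g=r['g'];
print('white circ',cv2.minEnclosingCircle(w))
D=np.array(cv2.minEnclosingCircle(w)[0])
print('g',g.mean(0),ang(g.mean(0)-D),'case yaw from green',ang(g.mean(0)-D)+np.degrees(4.325)-360)
rr=r['r'];print('red mean',rr.mean(0),ang(rr.mean(0)-D))
# stand->key
S=at('top',(193.9,198.2),.07)[:2];print('yaw stand',ang(D-S),np.hypot(*(D-S)))
# case side edges on top: left edge crop (128,28)->(52,330); right (340,60)->(275,362)
f=lambda x,y:at('top',(160+x/5-.4,140+y/5-.4),.07)[:2]
for a,b in(((52,330),(128,28)),((272,370),(342,62))):print('edge',f(*a),f(*b),ang(f(*b)-f(*a)),np.hypot(*(f(*b)-f(*a))))
for cam in('top','scene'):
    eyes.get_image(cam)
    for n in('key_blue_grip',):
        r=nets.cut_out(n,cam)
        for d in r[:2]:
            m=d['region'].astype(np.uint8);R=cv2.minAreaRect(cv2.findNonZero(m));print(n,cam,d['conf'],R,d['position'])
a=lambda x,y:at('top',(160+x/5-.4,140+y/5-.4),.125)[:2]
print('wing top',a(133,70),a(258,135),ang(a(258,135)-a(133,70)))
E
```

```text
dial eye [0.5565 0.2682 0.071 ]
scene dial [0.561  0.2621 0.071 ]
white circ ((0.555202305316925, 0.2683408856391907), 0.042659103870391846)
g [0.5429 0.2997] 111.49099972815101 case yaw from green -0.7047538777679279
red mean [0.5487 0.2415] -103.65329709022251
yaw stand -0.6097095381984442 0.08701546153156205
edge [0.44   0.3229] [0.598  0.3219] -0.3865446771708326 0.1580731707148062
edge [0.439  0.2121] [0.599  0.2116] -0.18226699361509113 0.1599817486612292
key_blue_grip top 0.59 ((198.35385131835938, 162.63075256347656), (28.27991485595703, 8.682430267333984), 29.744882583618164) [203.3, 161.5]
key_blue_grip scene 0.89 ((432.9117431640625, 155.35293579101562), (19.711002349853516, 27.380653381347656), 85.60128784179688) [433.3, 156.3]
key_blue_grip scene 0.59 ((322.5, 178.0), (26.0, 19.0), 90.0) [324.0, 176.6]
wing top [0.5622 0.2953] [0.541  0.2293] -107.86988890192832
```

```bash
python3 -m handwheel '[{"delta_pos":[-35,-14,0],"roll":0,"hand":0.5},{"delta_pos":[-35,-14,0],"roll":0,"hand":0.5},{"delta_pos":[-35,-14,0],"roll":0,"hand":0.5},{"delta_pos":[-35,-14,0],"roll":0,"hand":0.5},{"delta_pos":[-35,-14,0],"roll":0,"hand":0.5},{"delta_pos":[-35,-14,0],"roll":0,"hand":0.5},{"delta_pos":[-35,-14,0],"roll":0,"hand":0.5},{"delta_pos":[-35,-14,0],"roll":0,"hand":0.5},{"delta_pos":[-35,-14,0],"roll":0,"hand":0.5},{"delta_pos":[-34,-15,0],"roll":0,"hand":0.5},{"delta_pos":[-34,-15,0],"roll":0,"hand":0.5},{"delta_pos":[-34,-15,0],"roll":0,"hand":0.5}]' 40
python3 -m handwheel '[{"delta_pos":[0,0,0],"roll":-0.12,"hand":0.5},{"delta_pos":[0,0,0],"roll":-0.12,"hand":0.5},{"delta_pos":[0,0,0],"roll":-0.12,"hand":0.5},{"delta_pos":[0,0,0],"roll":-0.12,"hand":0.5},{"delta_pos":[0,0,0],"roll":-0.12,"hand":0.5},{"delta_pos":[0,0,0],"roll":-0.12,"hand":0.5},{"delta_pos":[0,0,0],"roll":-0.12,"hand":0.5},{"delta_pos":[0,0,0],"roll":-0.12,"hand":0.5},{"delta_pos":[0,0,0],"roll":-0.12,"hand":0.5},{"delta_pos":[0,0,0],"roll":-0.12,"hand":0.5},{"delta_pos":[0,0,0],"roll":-0.12,"hand":0.5},{"delta_pos":[0,0,0],"roll":-0.12,"hand":0.5}]'
cat > st.py <<'E'
from m import *
s=ctrl.observe();R=Rn.from_rotvec(s['eef_rot']).as_matrix();p=np.array(s['position'])
print('t',s['time'],'q',np.array(s['joint_positions']),'p',p,'toolx',ang(R[:,0]),'tilt',R[2,2],'w',s['width'],'F',np.array(s['force']),'T',np.array(s['ft_torque']))
print('delta tool mm to axis',R.T@(np.array([.5545,.267,.093])-p)*1000)
E
python3 st.py
```

```text
time: 2.8
position: [0.5565, 0.2661, 0.2315]
eef_rot: [0.591, 3.085, 0.0]
force: [0.5, 0.4, 0.2]
width: 0.0427
gripper_force: 0.0
time: 3.8
position: [0.5554, 0.2676, 0.2314]
eef_rot: [-1.598, 2.705, -0.0]
force: [0.5, -0.4, -0.3]
width: 0.0427
gripper_force: 0.0
t 3.8 q [-0.4195  0.4301 -0.1675  1.583   0.0768  1.1348  2.0334] p [0.5554 0.2676 0.2314] toolx -118.86367736913583 tilt -0.9999999907478361 w 0.042666128679754514 F [ 0.5256 -0.3917 -0.311 ] T [-0.0207  0.0176 -0.0332]
delta tool mm to axis [  0.9237   0.4916 138.367 ]
```

```bash
python3 -m handwheel '[{"delta_pos":[0.5,0,30],"roll":-0.12,"hand":0.5},{"delta_pos":[0.5,0.5,30],"roll":-0.12,"hand":0.5},{"delta_pos":[0,0,25],"roll":0,"hand":0.5},{"delta_pos":[0,0,0],"roll":0,"hand":0.5}]'
python3 - <<'E'
from h import *
a=save('scene','s1.png')[60:210,350:510];b=save('top','t1.png')[110:230,150:270]
cv2.imwrite('pics/c1.png',np.hstack([cv2.resize(a,(440,412),interpolation=2),cv2.resize(b,(360,412),interpolation=2)])[:,:,::-1])
E
python3 st.py
```

```text
time: 4.13
position: [0.5518, 0.2649, 0.1414]
eef_rot: [1.898, -2.494, -0.002]
force: [-1.3, -1.2, 0.3]
width: 0.0426
gripper_force: 0.0
t 4.2333 q [-0.3877  0.5105 -0.2142  1.6833  0.1266  0.9628  2.2228] p [0.5542 0.2666 0.1462] toolx -105.51805383060362 tilt -0.9999988475186834 w 0.04303307599697546 F [-0.2791  0.2716  1.0312] T [-0.01   -0.0169 -0.0373]
delta tool mm to axis [-0.469  -0.2314 53.2415]
```

View pics/c1.png

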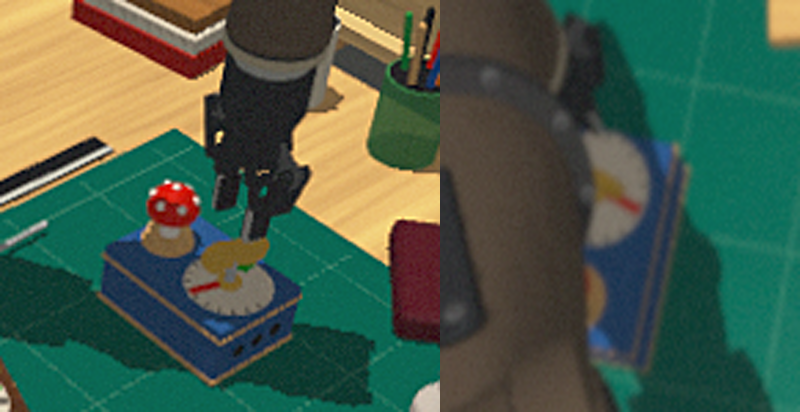

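The picture shows the two fingers above the key ([228,195], [258,225] in the left panel), straddling the wing plate and well clear of the toadstool. I'll descend and close.

```bash
python3 -m handwheel '[{"delta_pos":[-0.5,0,17],"roll":0,"hand":0.5},{"delta_pos":[0,0,17],"roll":0,"hand":0.5},{"delta_pos":[0,0,17],"roll":0,"hand":0.5},{"delta_pos":[0,0,0],"roll":0,"hand":0.5},{"delta_pos":[0,0,0],"roll":0,"hand":0.5}]'
python3 st.py
python3 -m handwheel '[{"delta_pos":[0,0,0],"roll":0,"hand":1},{"delta_pos":[0,0,0],"roll":0,"hand":1},{"delta_pos":[0,0,0],"roll":0,"hand":1},{"delta_pos":[0,0,0],"roll":0,"hand":1},{"delta_pos":[0,0,0],"roll":0,"hand":1},{"delta_pos":[0,0,0],"roll":0,"hand":1},{"delta_pos":[0,0,0],"roll":0,"hand":1},{"delta_pos":[0,0,0],"roll":0,"hand":1}]' 40
python3 st.py
```

```text
time: 4.65
position: [0.5552, 0.2678, 0.0967]
eef_rot: [-1.901, 2.499, -0.0]
force: [-0.0, -0.4, 0.5]
width: 0.0429
gripper_force: 0.0
t 4.65 q [-0.3951  0.5662 -0.206   1.728   0.1453  0.8611  2.2067] p [0.5552 0.2678 0.0967] toolx -105.48076952245411 tilt -0.9999993253232904 w 0.04287318213032365 F [-0.0215 -0.3793  0.5282] T [-0.0135 -0.0227  0.0331]
delta tool mm to axis [0.9684 0.4453 3.7437]
time: 5.32
position: [0.5548, 0.2681, 0.097]
eef_rot: [-1.902, 2.498, 0.0]
force: [-3.3, -0.4, 7.2]
width: 0.0078
gripper_force: 39.6
t 5.3167 q [-0.3949  0.5654 -0.2069  1.7289  0.1452  0.8606  2.2069] p [0.5548 0.2681 0.097 ] toolx -105.44183808643731 tilt -0.9999984960042906 w 0.007786224425714912 F [-3.2922 -0.4063  7.1653] T [-0.0455  0.6599 -0.0596]
delta tool mm to axis [ 1.1427 -0.0357  4.0048]
```

```bash
python3 -m handwheel '[{"delta_pos":[0,0,0],"roll":0.1,"hand":1},{"delta_pos":[0,0,0],"roll":0.1,"hand":1},{"delta_pos":[0,0,0],"roll":0.1,"hand":1},{"delta_pos":[0,0,0],"roll":0.1,"hand":1},{"delta_pos":[0,0,0],"roll":0.1,"hand":1},{"delta_pos":[0,0,0],"roll":0.1,"hand":1},{"delta_pos":[0,0,0],"roll":0,"hand":1}]'
python3 st.py
```

```text
time: 5.9
position: [0.5553, 0.2678, 0.097]
eef_rot: [-1.069, 2.952, 0.0]
force: [-0.6, -0.3, 7.2]
width: 0.0083
gripper_force: 39.6
t 5.9 q [-0.504   0.555  -0.0467  1.7389  0.0332  0.8463  1.6998] p [0.5553 0.2678 0.097 ] toolx -140.19854103492088 tilt -0.9999975762052973 w 0.008273778522099904 F [-0.6381 -0.3154  7.1672] T [-0.3203  0.2943 -0.063 ]
delta tool mm to axis [ 1.0895 -0.0801  4.0124]
```

```bash
python3 -m handwheel '[{"delta_pos":[0,0,0],"roll":0.1,"hand":1},{"delta_pos":[0,0,0],"roll":0.1,"hand":1},{"delta_pos":[0,0,0],"roll":0.1,"hand":1},{"delta_pos":[0,0,0],"roll":0.1,"hand":1},{"delta_pos":[0,0,0],"roll":0.1,"hand":1},{"delta_pos":[0,0,0],"roll":0.1,"hand":1},{"delta_pos":[0,0,0],"roll":0.1,"hand":1},{"delta_pos":[0,0,0],"roll":0.1,"hand":1},{"delta_pos":[0,0,0],"roll":0.1,"hand":1},{"delta_pos":[0,0,0],"roll":0.1,"hand":1},{"delta_pos":[0,0,0],"roll":0.1,"hand":1},{"delta_pos":[0,0,0],"roll":0,"hand":1}]'
python3 st.py
python3 -m handwheel '[{"delta_pos":[0,0,0],"roll":0.1,"hand":1},{"delta_pos":[0,0,0],"roll":0.1,"hand":1},{"delta_pos":[0,0,0],"roll":0.1,"hand":1},{"delta_pos":[0,0,0],"roll":0.1,"hand":1},{"delta_pos":[0,0,0],"roll":0.1,"hand":1},{"delta_pos":[0,0,0],"roll":0.1,"hand":1},{"delta_pos":[0,0,0],"roll":0.1,"hand":1},{"delta_pos":[0,0,0],"roll":0.1,"hand":1},{"delta_pos":[0,0,0],"roll":0.05,"hand":1},{"delta_pos":[0,0,0],"roll":0,"hand":1},{"delta_pos":[0,0,0],"roll":0,"hand":1}]'
python3 st.py
```

```text
time: 6.9
position: [0.5554, 0.2666, 0.097]
eef_rot: [0.633, 3.075, 0.0]
force: [-1.5, -4.1, 8.5]
width: 0.0084
gripper_force: 40.0
t 6.9 q [-0.7052  0.5602  0.2496  1.7581 -0.1755  0.8436  0.7894] p [0.5554 0.2666 0.097 ] toolx 156.73870812523668 tilt -0.9999985938492036 w 0.008419346282458641 F [-1.4648 -4.1058  8.4765] T [-1.0797  0.3082  0.0458]
delta tool mm to axis [ 1.0192 -0.0115  3.9799]
time: 7.82
position: [0.5548, 0.2661, 0.097]
eef_rot: [1.838, 2.547, -0.0]
force: [-4.0, -6.0, 11.7]
width: 0.008
gripper_force: 40.6
t 7.8167 q [-0.8579  0.5884  0.4816  1.7726 -0.344   0.865   0.1012] p [0.5548 0.2661 0.097 ] toolx 108.37158338860377 tilt -0.9999998904804452 w 0.008032465403269332 F [-4.0409 -6.0319 11.7028] T [-1.4469  0.8919 -0.0343]
delta tool mm to axis [0.9877 0.039  3.9801]
```

```bash
python3 -m handwheel '[{"delta_pos":[0,0,0],"roll":0,"hand":0.5},{"delta_pos":[0,0,0],"roll":0,"hand":0.5},{"delta_pos":[0,0,0],"roll":0,"hand":0.5},{"delta_pos":[0,0,0],"roll":0,"hand":0.5},{"delta_pos":[0,0,0],"roll":0,"hand":0.5},{"delta_pos":[0,0,0],"roll":0,"hand":0.5},{"delta_pos":[0,0,-10],"roll":0,"hand":0.5},{"delta_pos":[0,0,-25],"roll":0,"hand":0.5},{"delta_pos":[0,0,-40],"roll":0,"hand":0.5},{"delta_pos":[0,0,-40],"roll":0,"hand":0.5},{"delta_pos":[0,0,-35],"roll":0,"hand":0.5}]'
python3 st.py
```

```text
time: 8.73
position: [0.5548, 0.267, 0.2485]
eef_rot: [1.837, 2.547, 0.001]
force: [1.6, 0.5, 0.5]
width: 0.0429
gripper_force: 0.0
t 8.7333 q [-0.916   0.4357  0.5582  1.6069 -0.2452  1.1684  0.0178] p [0.5548 0.267  0.2485] toolx 108.40770762789774 tilt -0.9999992497890361 w 0.04290364666042872 F [1.605  0.5448 0.5278] T [ 0.0528 -0.0384  0.0161]
delta tool mm to axis [  0.1267  -0.4433 155.4813]
```

```bash
python3 -m handwheel '[{"delta_pos":[35,0,0],"roll":0,"hand":0.5},{"delta_pos":[38,0,0],"roll":0,"hand":0.5},{"delta_pos":[38,0,0],"roll":0,"hand":0.5},{"delta_pos":[38,0,0],"roll":0,"hand":0.5},{"delta_pos":[38,0,0],"roll":0,"hand":0.5},{"delta_pos":[38,0,0],"roll":0,"hand":0.5},{"delta_pos":[30,0,0],"roll":0,"hand":0.5},{"delta_pos":[0,0,0],"roll":0,"hand":0.5},{"delta_pos":[0,0,0],"roll":0,"hand":0.5}]'
python3 - <<'E'
from m import *
b=save('top','t2.png');a=save('scene','s2.png')
cv2.imwrite('pics/c2.png',np.hstack([cv2.resize(b[140:220,160:240],(400,400),interpolation=2),cv2.resize(a[110:210,375:475],(400,400),interpolation=2)])[:,:,::-1])
r=measure(b)
for k in 'rg': print(k,len(r[k]),r[k].mean(0),ang(r[k].mean(0)-np.array([.555,.268])))
for n in('toadstool','fir_tree'):
  print(n,nets.pinpoint(n,'top')[0])
print(nets.pinpoint('key_blue_pointer','top')[:2])
E
```

```text
time: 9.48
position: [0.4722, 0.5115, 0.2452]
eef_rot: [-1.831, -2.552, 0.001]
force: [-0.6, -0.1, -0.4]
width: 0.0425
gripper_force: 0.0
r 28 [0.5487 0.2969] 102.31775020801668
g 14 [0.5379 0.2982] 119.53559464803502
toadstool {'position': [193.8, 194.7], 'conf': 0.82}
fir_tree {'position': [306.2, 223.6], 'conf': 0.81}
[{'position': [188.5, 164.4], 'conf': 0.6}]
```

View pics/c2.png

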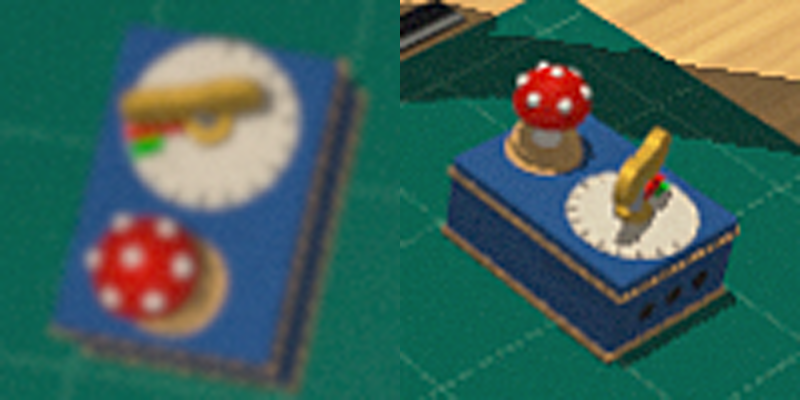

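The pointer now lies inside the green band (top crop [150,130], about 4.4 rad), the toadstool hasn't moved, and the arm is clear.

```bash
python3 -c "
from cell import ticket
print(ticket.job_done())"
```

```text
the job is handed in; nothing more can be done
None
```

I wound the blue box, the one with the red toadstool, in one turn to about 4.4 rad, with its pointer in the green band; the arm went near no other key or figure, and the job is handed in (no verdict shown).

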